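Unclip a chromatography column and store it

ROBOT

A 6-joint arm with a two-finger parallel gripper is mounted at the origin on a cart in front of the work surface, level with it; the furniture and walls round the work are solid. World frame = base frame: x ahead of the robot, y to its left, z up, the work surface at z = 0. Lengths are in m, angles in rad, forces in N, time in s.
With the tool pointing down it reaches from about 0.275 to 0.875 m from the base axis. Payload 12.5 kg.
Tool frame: the origin (TCP) lies at the very end of the fingers, on their centre line; the grasp point (between the pads) lies 19 mm behind it; x points along the fingers, y is the direction in which the jaws open and shut, and the axes are right-handed (so a half turn about x gives the same grasp; the last joint's range is limited). The gripper opens to 85 mm and grips with 20 to 120 N. Pads are 22 mm wide; open, the fingers measure 114 mm over their backs; the gripper's body (76 mm by 85 mm) begins 54 mm behind the grasp point. The pads swing forward as they close: fully open they stand 13 mm farther back than shut.
Start: joints at [-1.37, 0.351, 1.652, -0, 1.139, -0.085], TCP at [0.155, -0.528, 0.231] pointing down, gripper open.
Joint ranges: [-2.75, 2.75], [-0.79, 2.1], [0.01, 2.65], [-1.57, 4.71], [0.07, 3.14], [-2.87, 2.87]. Speed limits (rad/s): [2.22, 2.22, 2.79, 3.14, 3.14, 3.14].

INTERFACE

Orientations are given as a 3x3 rotation matrix whose columns are the frame's x, y, z axes.
In Python, from bench import manip gives the robot as it stands. Calls block until the motion is done:
- manip.move_ptp(position, orientation): joint-space move of the TCP to a pose.
- manip.move_l(position, attitude=None, max_speed=0.15): straight line of the TCP; attitude=None keeps the orientation; max_speed is the mean speed in m/s.
- manip.move_j(angles): joint-space move.
- manip.set_gripper(opening, effort=None): opening from 0.0 (shut) to 1.0 (fully open); effort is the grip in N (None keeps the last); returns when the fingers have stopped.
- manip.dwell(seconds).
- manip.inverse_kinematics(position, orientation): joint angles nearest the present ones, or None.
- manip.grab_frame(name): name is "side" or "top"; returns (picture, depth): 384x512x3 uint8, red, green, blue; 384x512 float32, m along the optical axis (not along the pixel's ray), 0 where there is no reading.
- manip.get_calibration(name): a dict with "camera_matrix" (3x3 intrinsics, pixels), "R" (3x3) and "t" (3): a world point X has camera coordinates R X + t. Camera axes: x right, y down, z forward; pixel columns grow to the right and rows downward; lengths in m; the calibration is good to about 2 mm. A picture is of the moment at which its call begins. get_calibration takes no time and is no camera call.
A pose or a line that the arm cannot do raises manip.Unreachable and nothing moves.
- manip.sign_off(): hands the job in, once; it reports no verdict.
Trained networks look in the newest picture that a camera, given by its name, has taken for a name from the list of things; names that differ only in an ending like _2 or _b are one class to them, and where a whole thing is asked for, a point or a joint stands for the part that bears it (a point fixed in the world has none). Each returns a list of dicts, best first, with "confidence" (0 to 1); they miss things now and then, are a little off and sometimes report something else, mostly with a low value. They report only what shows in the picture. A call takes as long as a camera call.
- manip.look_for(camera, name): "at" ([x, y, z] in m, in world coordinates, good to about 4 mm: the middle of the surface that is visible of it).
Readings, each from a call of its own:
- manip.current_time(): time.
- manip.current_qpos(): joint angles.
- manip.current_joint_vel(): joint speeds.
- manip.current_joint_torque(): joint torques, N m.
- manip.current_ee_pos(): TCP position.
- manip.current_tcp_rot(): TCP orientation.
- manip.current_force(): force on the tool from outside, world axes, zero at the start.
- manip.current_ft_torque(): the same for the moment, N m.
- manip.current_grip_width(): opening from 0.0 (shut) to 1.0 (fully open).
Only numpy, scipy, OpenCV 4.12 (cv2) and the standard library are available. Lean on these libraries where they do the work, as an engineer would, in place of code of your own. Each camera call takes 0.05 s, during which the arm holds its last target.

TASK

The run is over: pull the capped column (steel tube with blue end plugs) out of the two spring clips of its bench stand by one end, and lay it down flat on the bare worktop to change your grip. Then pick it up by the middle and lay it fully down into the empty storage tray, the one of the three on the mat that holds no column. Never let the column fall, and leave the stored columns, the septa tin and the tape roll where they are.

Things in the scene. Friction and masses are not known exactly. Their poses are not given: they have to be found in the camera images.
- column: column to store: steel tube 16 mm in diameter, 140 mm long, between two square end fittings, a blue plug (9 mm diameter, 8 mm long) on each: 206 mm overall; two blue rings on the tube; about 0.32 kg. Origin on the axis at mid-length, y along the tube. Lying on a flat it does not roll, and its axis is 12 mm above what the fittings lie on
- column_end_a (a point): middle of the column's end fitting at +82.5 mm along its y, on the axis: a steel square with cut corners, 24 mm across flats (each 15.6 mm wide), 25 mm long. In the stand its flats look along the stand's x and up and down, so a gripper from above finds parallel faces to pinch
- column_end_b (a point): the same at the other end, -82.5 mm along the column's y
- column_stand: fixed bench stand: grey base 100 x 150 x 10 mm (x, y, z), aluminium upright plate 68 mm wide in y, 122 mm high. Origin at the centre of the base's underside, z up. It holds the column level along its y, the axis 95 mm above the worktop. The plate is only 4.5 mm behind the tube: no room for a finger behind its middle; beyond y = +-34 mm tube and fittings stand free
- clip_centre (a point): on the stand (same axes; 12 mm towards its -x, 95 mm up): middle of the tube's seat. Two C-shaped spring clips, 12 mm wide, at y = +22 and -22 mm, mouths to -x, each resist with about 10 N and snap open once the tube is some 6 mm out. Swinging one end out about the farther clip by about 0.6 rad opens them in turn with little force; then draw the column off along -x
- empty_tray: the empty one of three like fixed light grey trays, 60 x 236 x 28 mm (x, y, z), 64 mm apart on a 3 mm grey mat; their places change. Origin at the centre of the underside, z up. Along y runs a channel 30 mm wide, 214 mm long, side walls up to z = 28 mm with rounded inner edges. A column lying home has its axis 16 mm above this origin
- tray_floor (a point): middle of the empty tray's channel floor, 4 mm above the tray's origin. Over y = -38 to +38 mm all three trays have no side walls, a recess down to the floor for the fingers; farther out the walls hide the end fittings, so a column in a tray can be held by its middle only
- bare_worktop (a point): fixed point on the worktop (z = 0), middle of a stretch that is bare in every start: 80 mm in x by 215 mm in y, in front of the stand, left of the mat; axes as the world's
- stored_column_1: bystander: an equal column with red plugs in another tray; same origin and axes as the column
- stored_column_2: bystander: an equal column with green plugs in another tray; same origin and axes
- septa_tin: bystander: round white tin, 64 mm diameter, 30 mm high, behind the mat; origin at the centre of the underside
- tape_roll: bystander: roll of tape, 75 mm diameter, 19 mm high, lying behind the mat; origin at the centre of the underside

How it is judged:
On the way, in this order (a step that is already met when the one before it is completed fails the run):
1. the column is out of both clips, held by one end, at least 60 mm from its seat (distance between the grasp point and column above 0.045 m and distance between column and clip_centre above 0.06 m and contact force between the fingers and column above 0.5 N), for 0.1 s.
2. the column lies flat on the bare worktop, at rest and let go (height (world z) of column below 0.0155 m and angle between column's own y axis and vertical between 1.5 and 1.64 rad and linear speed of column below 0.02 m/s and angular speed of column below 0.2 rad/s and contact force between the fingers and column below 0.1 N), for 0.2 s.
3. it is lifted by its middle (height (world z) of column above 0.03 m and distance between the grasp point and column below 0.04 m and contact force between the fingers and column above 0.5 N), for 0.1 s.
At the end, for the whole second after the job is handed in: the column lies at rest, let go, in the channel of the empty tray, either way round: within 5 mm of its middle line, within 7 mm of the middle along it, at most 2.5 mm above its seated height (16 mm above the tray's origin), in line with it within 0.05 rad (x of column in the frame of empty_tray between -0.005 and 0.005 m and y of column in the frame of empty_tray between -0.007 and 0.007 m and z of column in the frame of empty_tray between 0.012 and 0.0185 m and angle between the y axis of column and the y axis of empty_tray, either way round below 0.05 rad and linear speed of column below 0.02 m/s and angular speed of column below 0.2 rad/s); the robot touches nothing.
It fails at once if the column falls or is flung: it moves faster than 0.7 m/s while no finger touches it (a fall of about 25 mm) (linear speed of column above 0.7 m/s and contact force between the fingers and column below 0.05 N).
It fails at once if a stored column is moved by more than 15 mm (distance of any of stored_column_1, stored_column_2 from where it was at the start of the episode above 0.015 m).
It fails at once if the septa tin or the tape roll is moved by more than 20 mm (distance of any of septa_tin, tape_roll from where it was at the start of the episode above 0.02 m).
It also fails if it takes over 53 s, if anything falls off the work surface, if the arm or the gripper's body presses on something with over 40 N, if the wrist force passes 120 N, or if a joint passes its speed limit or range.

## Working session

There is one attempt and no reset: what is moved stays moved. The work goes in short steps, each a Python script; the robot and the scene stay as the last script left them, time stands still between calls to the robot, and variables do not carry over. Pictures are saved under pics/ and viewed, and the job is handed in when it is done.

```bash
ls; mkdir -p pics; python3 - <<'E'
from bench import manip
import cv2,numpy as np
for n in("side","top"):
    p,d=manip.grab_frame(n); cv2.imwrite(f"pics/{n}0.png",p[:,:,::-1]); np.save(f"pics/{n}0.npy",d)
    c=manip.get_calibration(n); print(n,c)
    for k in("column","column_end_a","column_stand","clip_centre","empty_tray","tray_floor","bare_worktop","stored_column_1","septa_tin","tape_roll"):
        try: print(k,[(np.round(r["at"],3).tolist(),round(r["confidence"],2)) for r in manip.look_for(n,k)])
        except Exception as e: print(k,e)
print(manip.current_time())
E
```

```text
pics
side {'camera_matrix': array([[472.62109445,   0.        , 265.8211809 ],
       [  0.        , 472.62109445, 196.95532684],
       [  0.        ,   0.        ,   1.        ]]), 'R': array([[ 0.99241178, -0.12285284, -0.00510198],
       [-0.07492468, -0.57130321, -0.81731202],
       [ 0.09749432,  0.81149234, -0.57617275]]), 't': array([-0.58728728,  0.14507229,  1.31930178])}
column [([0.597, 0.187, 0.104], 0.62)]
column_end_a [([0.6, 0.183, 0.104], 0.63)]
column_stand [([0.617, 0.199, 0.011], 0.76), ([0.598, 0.182, 0.104], 0.64)]
clip_centre [([0.62, 0.2, 0.014], 0.68), ([0.548, -0.143, 0.014], 0.55)]
empty_tray [([0.549, -0.146, 0.017], 0.86)]
tray_floor [([0.546, -0.145, 0.018], 0.66)]
bare_worktop it knows: clip_centre, column, column_end, column_stand, empty_tray, septa_tin, stored_column, tape_roll, tray_floor
stored_column_1 [([0.608, -0.167, 0.026], 0.83), ([0.49, -0.13, 0.031], 0.71)]
septa_tin [([0.748, -0.026, 0.027], 0.86)]
tape_roll [([0.769, -0.155, 0.018], 0.8), ([0.751, -0.026, 0.028], 0.59)]
top {'camera_matrix': array([[446.56356319,   0.        , 256.380507
[... 198 characters left out ...]
.07484561],
       [ 0.07477463,  0.00411314, -0.99719198]]), 't': array([0.08183793, 0.60168406, 1.35806018])}
column []
column_end_a [([0.61, 0.23, 0.099], 0.6)]
column_stand [([0.621, 0.226, 0.01], 0.59), ([0.617, -0.156, 0.027], 0.53)]
clip_centre [([0.615, 0.226, 0.009], 0.91)]
empty_tray [([0.553, -0.146, 0.008], 0.73)]
tray_floor [([0.555, -0.14, 0.007], 0.8)]
bare_worktop it knows: clip_centre, column, column_end, column_stand, empty_tray, septa_tin, stored_column, tape_roll, tray_floor
stored_column_1 [([0.619, -0.156, 0.026], 0.94), ([0.486, -0.124, 0.027], 0.58), ([0.606, 0.23, 0.099], 0.35)]
septa_tin [([0.757, -0.013, 0.028], 0.78)]
tape_roll [([0.774, -0.151, 0.019], 0.53)]
1.0
```

View pics/side0.png

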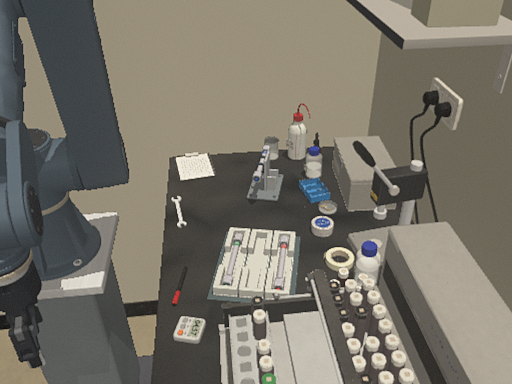

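View pics/top0.png

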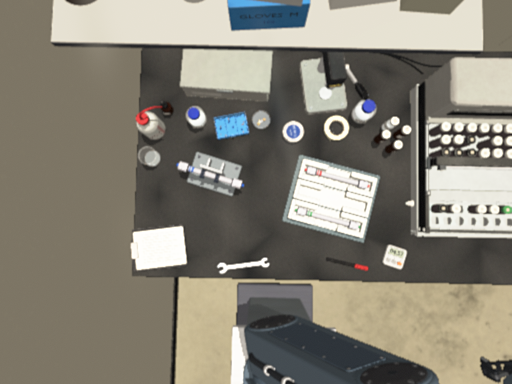

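```bash
cat > h.py <<'E'
import numpy as np,cv2
from bench import manip
def cloud(n,d):
    c=manip.get_calibration(n);K=c["camera_matrix"];v,u=np.indices(d.shape)
    P=np.stack([(u-K[0,2])/K[0,0]*d,(v-K[1,2])/K[1,1]*d,d],-1)
    return (P-c["t"])@c["R"]
def proj(n,X):
    c=manip.get_calibration(n);p=(np.atleast_2d(X)@c["R"].T+c["t"])@c["camera_matrix"].T
    return p[:,:2]/p[:,2:]
def grab(n,f):
    p,d=manip.grab_frame(n); cv2.imwrite(f"pics/{f}.png",p[:,:,::-1]); np.save(f"pics/{f}.npy",d); return p,d
def crop(f,x0,y0,x1,y1,s,out):
    im=cv2.imread(f"pics/{f}.png")[y0:y1,x0:x1]; cv2.imwrite(f"pics/{out}.png",cv2.resize(im,None,fx=s,fy=s,interpolation=cv2.INTER_NEAREST))
E
python3 - <<'E'
from h import *
crop("top0",170,140,390,250,3.6,"c1"); crop("side0",205,135,325,305,3.5,"c2")
d=np.load("pics/top0.npy");P=cloud("top",d)
np.set_printoptions(precision=3,suppress=True,linewidth=250)
print((P[150:205:2,172:252:3,2]*1000).astype(int))
ok=(d>0)
w=P[265:272,190:215].reshape(-1,3); print(w.mean(0))
E
```

```text
[[   1   -2    0    3   -1    0    0   -3    0    5    3   -4    4    1    1    0    3    5   -1    1    6    0    0    0    1    0   -1]
 [   0   -2    1   -1    0   -3    0   -1    8    9   -1   -3    1    2   -3    0    4   -4    2   -1    4    3   -1   -1    3   -1    1]
 [   1   -3   -1    1    3    0    2    3    9    9   10   11    5    1    1   -4    0    0    0    0    0   -4    0    3    0    2    2]
 [  -2   -8    1   -2    7   -3    2    0   13   10    9   11   12   10    4    6    5    6    3   -2    1   -2    1    1    0    0   -3]
 [  -3    0   -4   -1    1   -1    3    2    9   11   15    2    9   16   11    6   -1    0    5    3    5    0    0    2    0    5   -4]
 [   0    3    0    3   -1    3    2   -1    6    5    7   11   61   29   18    9    9    8    0    2    0    4   -1    1    0    4    0]
 [   1    0    4  111  102    3   -4   10   12   10    9   14   61   10   10   10    6   56   12    8    5    1   -1   -6   -4    2    1]
 [   1   -4   97  104  111  104    3   11    9   18  119   10   56   14   10   12   12   55   10   14    9   10    6   -5    0    1   
[... 2084 characters left out ...]
0   -1    0    3   -3    3    3    0   -2    5   -2   -1   -2    0    3    1   -2    4 1399    2    2    0    2    4    0    4]
 [   2    1    2   -1    0   -2    0   -1    2    4   -3   -2    1    2    2    2    1    2    0   -2   -1   -2    0   -2   -5   -5   -1]
 [   1    0    0    0    0   -4    0    5    1    0   -1   -4    3    1    0    0   -4   -2    4    3   -1    1    0   -3   -3    2    0]
 [   0    1   -2   -3   -1    0    1    4    0   -1    1   -5    0   -2    0    3   -2    5   -4    3    0   -1   -1    6    0    1    1]
 [   3   -3   -1   -4    3    0    0   -2   -3   -2    0   -1    4    1   -2    2    0    0    5    3   -4    1   -1    5   -2   -2   -5]]
[0.33  0.254 0.024]
```

```bash
python3 - <<'E'
from h import *
np.set_printoptions(precision=4,suppress=True,linewidth=250)
d=np.load("pics/top0.npy");P=cloud("top",d).reshape(-1,3)
def rep(name,m):
    q=P[m]; r=cv2.minAreaRect((q[:,:2]*1000).astype(np.float32)); print(name,len(q),q.mean(0),r)
box=lambda x0,x1,y0,y1,z0,z1:(P[:,0]>x0)&(P[:,0]<x1)&(P[:,1]>y0)&(P[:,1]<y1)&(P[:,2]>z0)&(P[:,2]<z1)
rep("column",box(.5,.7,.1,.35,.085,.112))
rep("plate",box(.5,.7,.1,.35,.116,.13))
rep("base",box(.5,.7,.1,.35,.006,.05))
rep("trays",box(.4,.7,-.3,.02,.024,.05))
rep("traysall",box(.4,.7,-.3,.02,.006,.05))
E
```

```text
column 468 [0.6103 0.2312 0.1028] ((609.0340576171875, 231.6571502685547), (204.66323852539062, 29.894302368164062), 74.51800537109375)
plate 66 [0.6264 0.2265 0.1223] ((626.4654541015625, 226.11749267578125), (66.99393463134766, 7.773159503936768), 73.95674896240234)
base 1060 [0.6208 0.225  0.0109] ((602.69970703125, 224.78335571289062), (250.0238494873047, 193.75433349609375), 87.49173736572266)
trays 2370 [ 0.5537 -0.14    0.0305] ((554.175048828125, -139.9423828125), (237.25399780273438, 188.3418426513672), 76.16226959228516)
traysall 4254 [ 0.554  -0.1395  0.0218] ((548.57763671875, -139.226318359375), (318.23760986328125, 297.4883117675781), 89.51485443115234)
```

View pics/c1.png

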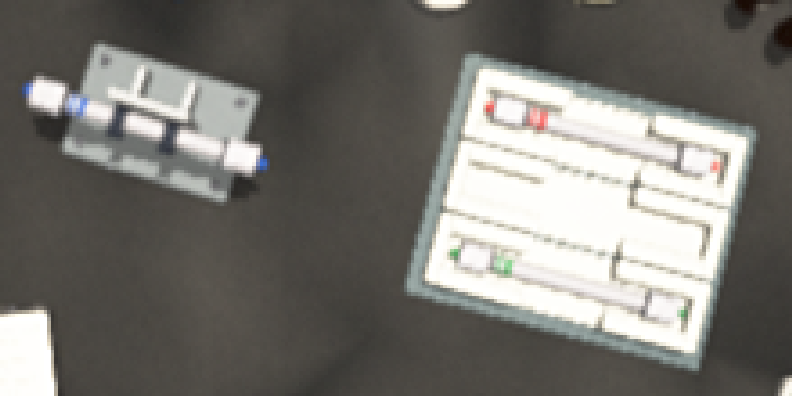

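View pics/c2.png

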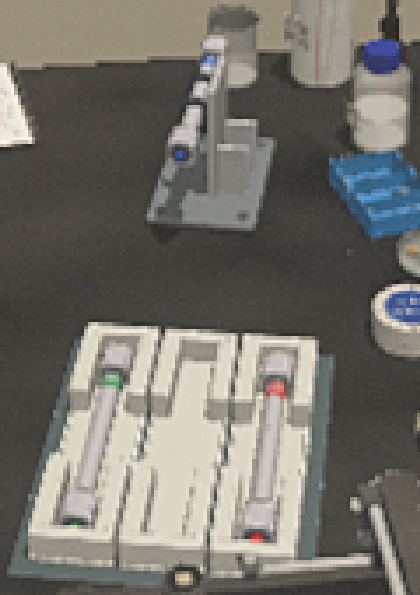

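```bash
cat >> h.py <<'E'
def colfit(P,x0,x1,y0,y1,z0,z1,skip=0.034,it=6):
    q=P.reshape(-1,3); q=q[(q[:,0]>x0)&(q[:,0]<x1)&(q[:,1]>y0)&(q[:,1]<y1)&(q[:,2]>z0)&(q[:,2]<z1)]
    c=np.median(q,0)[:2]; a=None; use=q
    for k in range(it):
        v=cv2.fitLine(use[:,:2].astype(np.float32),cv2.DIST_HUBER,0,1e-5,1e-5).ravel(); dr=v[:2]*np.sign(v[1]); 
        s=(q[:,:2]-v[2:])@dr; n=np.array([dr[1],-dr[0]]); l=(q[:,:2]-v[2:])@n
        ok=(abs(l)<.016); smid=(np.percentile(s[ok],.5)+np.percentile(s[ok],99.5))/2
        use=q[ok&(abs(s-smid)>skip)]
    s=s[ok]; c=v[2:]+dr*smid
    return c,dr,np.degrees(np.arctan2(dr[1],dr[0])),np.ptp(s),len(use)
E
python3 - <<'E'
from h import *
np.set_printoptions(precision=4,suppress=True,linewidth=250)
d=np.load("pics/top0.npy");P=cloud("top",d)
c=manip.get_calibration("top");print("cam",-c["R"].T@c["t"])
print(colfit(P,.5,.7,.1,.35,.088,.112))
ds=np.load("pics/side0.npy");Ps=cloud("side",ds)
print("side",colfit(Ps,.5,.7,.1,.35,.088,.112))
im=cv2.imread("pics/top0.png").astype(int)
b=(im[:,:,0]-im[:,:,2]>60)
Q=P[b];Q=Q[(Q[:,0]>.5)&(Q[:,0]<.7)&(Q[:,1]>.1)&(Q[:,1]<.35)];print(Q[np.argsort(Q[:,1])])
# stored columns & tray rect per z
q=P.reshape(-1,3)
for nm,PP in(("top",P),("side",Ps)):
    q=PP.reshape(-1,3);m=(q[:,0]>.4)&(q[:,0]<.7)&(q[:,1]>-.29)&(q[:,1]<.01)&(q[:,2]>.014)&(q[:,2]<.05)
    print(nm,cv2.minAreaRect((q[m][:,:2]*1000).astype(np.float32)), (q[m][:,:2]).mean(0))
# landmarks on bench: unproject at z=0
K=c["camera_matrix"]
for n,(u,v) in dict(standR=(232,195),padTR=(183,228),padBR=(186,265),wrL=(219,266),wrR=(269,261),matTL=(300,156),matBL=(283,222),matBR=(362,242),matTR=(380,175),edge=(200,276),redpen=(327,260)).items():
    r=c["R"].T@np.array([(u-K[0,2])/K[0,0],(v-K[1,2])/K[1,1],1]);o=-c["R"].T@c["t"];print(n,(o-r*o[2]/r[2])[:2])
E
```

```text
cam [0.4965 0.089  1.3995]
(array([0.6104, 0.2312]), array([0.2825, 0.9593], dtype=float32), np.float32(73.58873), np.float64(0.20474054330358316), 287)
side (array([0.6054, 0.2256]), array([0.278 , 0.9606], dtype=float32), np.float32(73.856476), np.float64(0.20182579947541157), 169)
[[0.5812 0.1332 0.099 ]
 [0.5842 0.1333 0.0978]
 [0.5811 0.1361 0.1001]
 [0.5839 0.1361 0.1007]
 [0.5784 0.1361 0.0965]
 [0.5844 0.1364 0.0008]
 [0.6274 0.2799 0.1047]
 [0.6305 0.2803 0.1023]
 [0.6251 0.2808 0.0981]
 [0.6213 0.2824 0.1062]
 [0.6273 0.2828 0.1047]
 [0.619  0.2832 0.1   ]
 [0.6305 0.2833 0.1023]
 [0.6247 0.2833 0.101 ]
 [0.6212 0.2853 0.1064]
 [0.6191 0.2864 0.0982]
 [0.6245 0.292  0.1011]
 [0.639  0.3254 0.097 ]
 [0.6385 0.3277 0.1007]
 [0.636  0.3283 0.0966]
 [0.642  0.3287 0.0957]
 [0.6462 0.349  0.0013]
 [0.6493 0.3491 0.0016]]
top ((554.5105590820312, -139.967041015625), (237.3562774658203, 189.10122680664062), 76.16576385498047) [ 0.5542 -0.1402]
side ((549.3265991210938, -139.72232055664062), (242.13711547851562, 188.8972625732422), 76.53997039794922) [ 0.5446 -0.1543]
standR [0.5555 0.1703]
padTR [0.4493 0.3205]
padBR [0.3354 0.3073]
wrL [0.3346 0.2049]
wrR [0.3533 0.0503]
matTL [ 0.6832 -0.0411]
matBL [0.4746 0.009 ]
matBR [ 0.418  -0.2376]
matTR [ 0.6283 -0.2933]
edge [0.3027 0.2629]
redpen [ 0.3603 -0.1294]
```

```bash
cat >> h.py <<'E'
def R(yaw,sg=1):
    x=np.array([0,0,-1.]);y=sg*np.array([np.cos(yaw),np.sin(yaw),0]);return np.column_stack([x,y,np.cross(x,y)])
PSI=np.radians(73.75)-np.pi/2
C=np.array([0.610,0.231])          # column centre in stand
EX=np.array([np.cos(PSI),np.sin(PSI)]);EY=np.array([-np.sin(PSI),np.cos(PSI)])
def swing(th,e,pull=0):
    p=np.array([-.1045*np.sin(th)-e-pull, .022-.1045*np.cos(th)])
    return C+EX*p[0]+EY*p[1]
E
python3 - <<'E'
from h import *
np.set_printoptions(precision=3,suppress=True)
for sg in(1,-1):
    for th,e,pu,z in((0,0,0,.2),(0,0,0,.086),(.6,.0075,0,.086),(.6,.0075,.08,.1)):
        print(sg,manip.inverse_kinematics([*swing(th,e,pu),z],R(PSI-th,sg)),swing(th,e,pu))
    print(manip.inverse_kinematics([.44,.0725,.003],R(0,sg)),manip.inverse_kinematics([.44,.155,.003],R(0,sg)),manip.inverse_kinematics([.5545,-.14,.01],R(np.radians(76.17)-np.pi/2,sg)))
E
```

```text
1 [ 0.176  0.484  1.532 -0.     1.126  0.46 ] [0.587 0.152]
1 [ 0.176  0.626  1.611 -0.     0.904  0.46 ] [0.587 0.152]
1 [ 0.259  0.559  1.738 -0.     0.845  1.142] [0.528 0.188]
1 [ 0.343  0.444  1.895 -0.     0.802  1.226] [0.451 0.21 ]
[ 0.059  0.57   2.056 -0.     0.515  0.059] [ 0.239  0.591  2.004 -0.     0.546  0.239] [-0.329  0.698  1.727 -0.     0.716 -0.087]
-1 [ 0.176  0.484  1.532  0.     1.126 -2.682] [0.587 0.152]
-1 [ 0.176  0.626  1.611  0.     0.904 -2.682] [0.587 0.152]
-1 [ 0.259  0.559  1.738 -0.     0.845 -1.999] [0.528 0.188]
-1 [ 0.343  0.444  1.895 -0.     0.802 -1.915] [0.451 0.21 ]
None None None
```

```bash
python3 - <<'E'
from h import *
q=np.vstack([cloud(n,np.load(f"pics/{n}0.npy")).reshape(-1,3)[np.load(f"pics/{n}0.npy").ravel()>0] for n in("top","side")])
q=q[q[:,2]<.6]
for x in np.arange(.25,.8,.1):
    print(round(x,2),[ (lambda m: round(float(np.percentile(q[m,2],99)),2) if m.sum()>5 else None)((abs(q[:,0]-x)<.05)&(abs(q[:,1]-y)<.05)) for y in np.arange(-.6,.45,.1)])
E
```

```text
0.25 [0.53, 0.57, 0.56, 0.0, 0.6, 0.6, 0.6, 0.44, 0.01, 0.01, 0.01]
0.35 [0.01, 0.01, 0.02, 0.02, 0.01, 0.01, 0.01, 0.01, 0.01, 0.01, 0.01]
0.45 [0.12, 0.12, 0.14, 0.02, 0.04, 0.03, 0.03, 0.01, 0.01, 0.01, 0.01]
0.55 [0.18, 0.18, 0.18, 0.03, 0.04, 0.04, 0.04, 0.11, 0.11, 0.01, 0.01]
0.65 [0.22, 0.22, 0.22, 0.04, 0.03, 0.04, 0.03, 0.01, 0.13, 0.11, 0.07]
0.75 [0.32, 0.32, 0.32, 0.1, 0.37, 0.35, 0.04, 0.02, 0.03, 0.11, 0.21]
```

```bash
python3 - <<'E'
from h import *
q=list(manip.current_qpos()); manip.move_j([.176]+q[1:5]+[.46]); 
manip.set_gripper(.75,110)
manip.move_l([*swing(0,0),.17],R(PSI),.3)
for n in("top","side"): grab(n,n+"1")
print(manip.current_time(),manip.current_ee_pos(),manip.current_grip_width(),manip.current_force())
crop("top1",150,110,290,230,5,"c3"); crop("side1",205,90,325,220,4.5,"c4")
E
```

```text
4.5833 [0.58681872 0.15183336 0.17102396] 0.749970962681421 [-0.23439573  0.16211759  0.14174061]
```

View pics/c3.png

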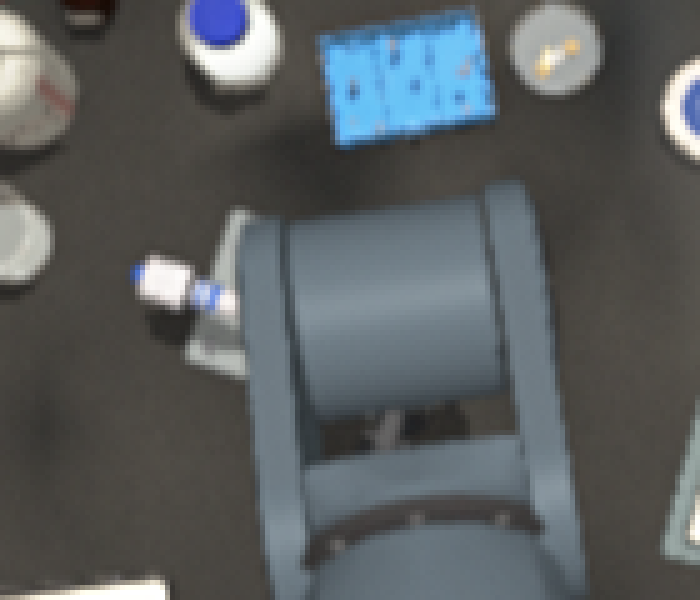

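View pics/c4.png

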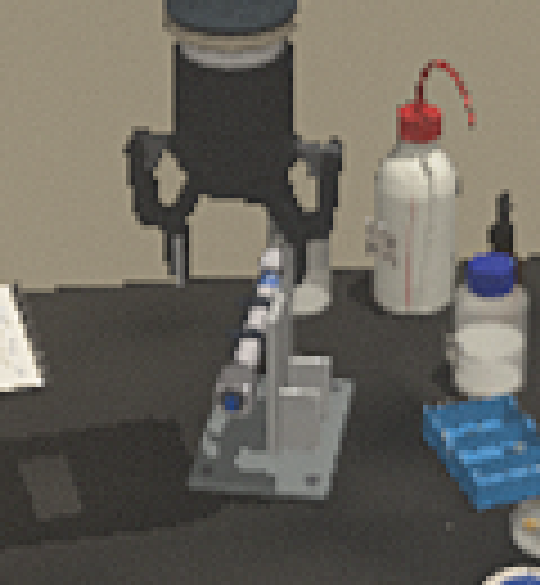

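```bash
python3 - <<'E'
from h import *
p=swing(0,0)
manip.move_l([*p,.11],R(PSI),.15)
manip.move_l([*p,.086],R(PSI),.08)
print(manip.current_force(),manip.current_ee_pos())
grab("side","side2");crop("side2",205,90,325,220,4.5,"c5")
manip.set_gripper(0.0,110)
print(manip.current_grip_width(),manip.current_force(),manip.current_ft_torque(),manip.current_ee_pos(),manip.current_time())
grab("side","side3");crop("side3",205,90,325,220,4.5,"c6")
E
```

```text
[-0.20085746  0.4151172  -0.0827672 ] [0.58672629 0.15175965 0.08555497]
0.24647905152562685 [-5.58701743 -1.00407885  5.17683691] [0.15238882 0.84838989 0.25141447] [0.58616214 0.15186156 0.08625606] 6.0917
```

View pics/c6.png

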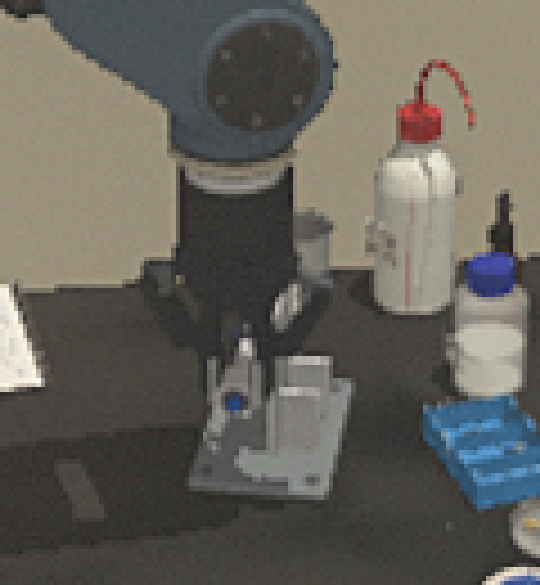

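The picture shows both fingers around fitting b (plug at crop pixel (235,400)), with the forces low. I'll swing it out next.

```bash
python3 - <<'E'
from h import *
np.set_printoptions(precision=2,suppress=True)
for th,e in((.08,0),(.16,0),(.25,0),(.35,.001),(.45,.003),(.53,.0055),(.6,.008)):
    manip.move_l([*swing(th,e),.086],R(PSI-th),.06)
    print(th,manip.current_force(),manip.current_ft_torque(),manip.current_grip_width(),manip.current_ee_pos(),manip.current_time())
    if np.linalg.norm(manip.current_force())>60: break
grab("side","side4");crop("side4",205,90,325,220,4.5,"c7")
grab("top","top4");crop("top4",150,110,290,230,5,"c8")
E
```

```text
0.08 [-2.17  2.39  1.22] [0.51 0.23 0.27] 0.24891039855649613 [0.58 0.15 0.09] 6.4333
0.16 [-1.3   5.73  1.6 ] [1.05 0.2  0.37] 0.2536838154728541 [0.57 0.16 0.09] 6.725
0.25 [-3.11  8.14  1.69] [1.42 0.41 0.48] 0.2539808152140801 [0.56 0.16 0.09] 7.0333
0.35 [-4.04  9.59  2.42] [1.72 0.64 0.35] 0.2476405992739047 [0.55 0.17 0.09] 7.375
0.45 [ 2.67  4.57 -0.85] [ 0.85 -0.46  0.22] 0.24888330694272207 [0.54 0.18 0.09] 7.7333
0.53 [3.03 1.24 0.97] [ 0.24 -0.64 -0.15] 0.24997177861794126 [0.54 0.18 0.09] 8.0583
0.6 [ 0.05 -0.7  -0.16] [-0.13 -0.1  -0.08] 0.25223333557134153 [0.53 0.19 0.09] 8.3667
```

View pics/c7.png

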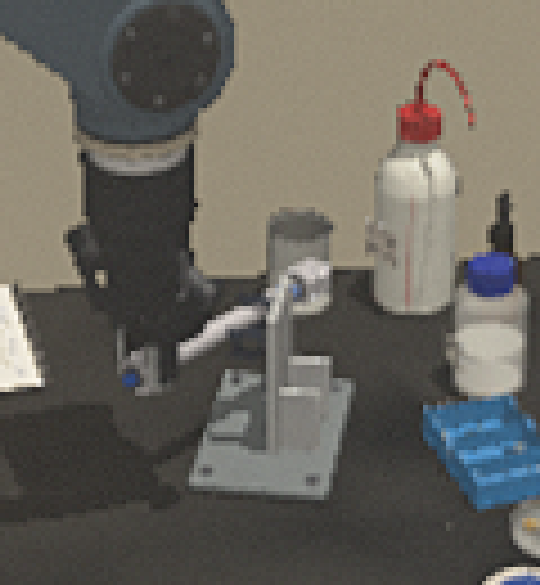

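View pics/c8.png

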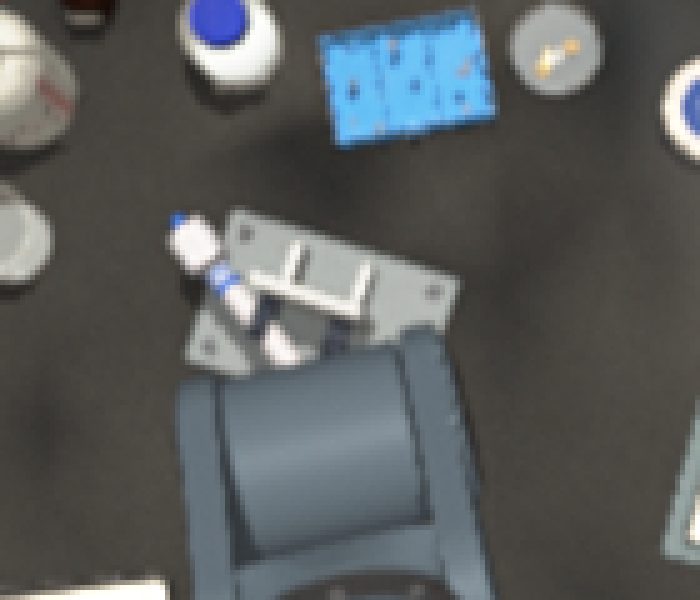

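Both clips have let go and the forces are near zero. Next I'll draw the column off along the stand's -x.

```bash
python3 - <<'E'
from h import *
np.set_printoptions(precision=3,suppress=True)
for pu in(.02,.09):
    manip.move_l([*swing(.6,.008,pu),.088],R(PSI-.6),.12)
    print(manip.current_force(),manip.current_ft_torque(),manip.current_grip_width(),manip.current_ee_pos(),manip.current_time())
manip.dwell(.2)
grab("side","side5");crop("side5",185,90,325,220,4.5,"c9")
p,d=grab("top","top5");crop("top5",150,110,290,230,5,"c10")
E
```

```text
[ 0.878 -0.533 -3.373] [-0.226  0.238 -0.003] 0.24705959901351088 [0.508 0.194 0.088] 8.7833
[ 0.046 -0.398 -4.039] [-0.186  0.266  0.002] 0.2518298152371141 [0.442 0.213 0.088] 9.5167
```

View pics/c9.png

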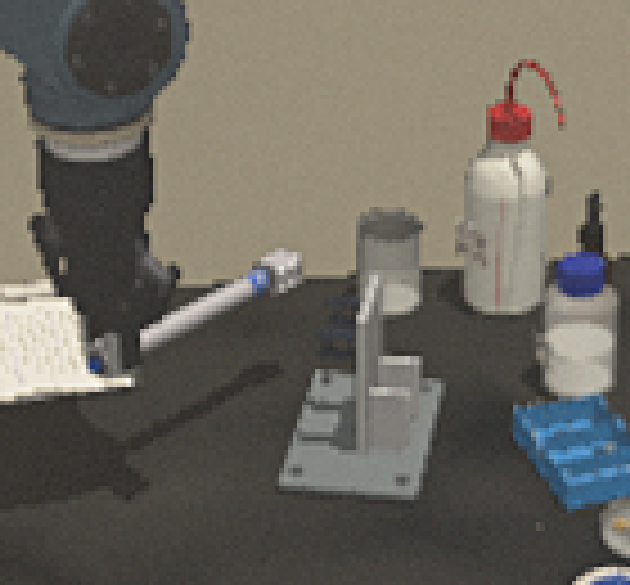

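View pics/c10.png

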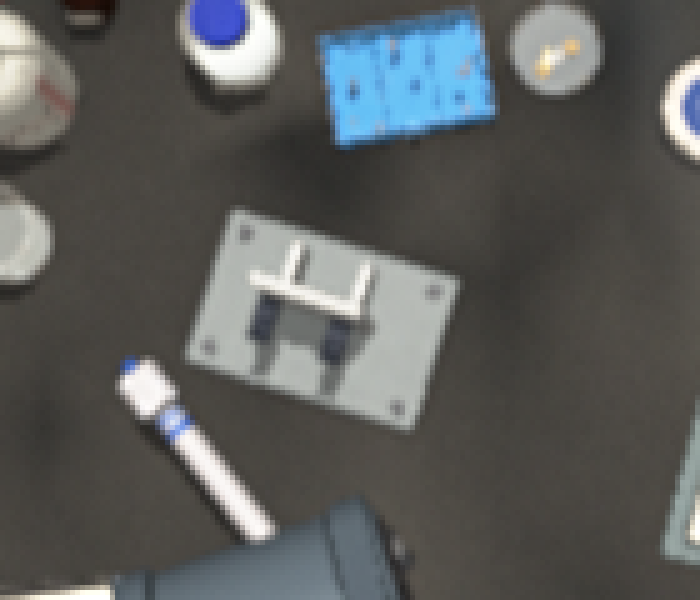

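```bash
python3 - <<'E'
from h import *
np.set_printoptions(precision=4,suppress=True)
P=cloud("top",np.load("pics/top5.npy")).reshape(-1,3);q=P[(P[:,0]>.45)&(P[:,0]<.58)&(P[:,1]>.2)&(P[:,1]<.36)&(P[:,2]>.06)&(P[:,2]<.13)]
dr=np.array([np.sin(.6-PSI),np.cos(.6-PSI)]);s=(q[:,:2]-[.442,.213])@dr
for a in np.arange(.04,.2,.02):
    m=(s>a)&(s<a+.02);print(round(a,2),m.sum(),np.median(q[m,2]) if m.any() else 0)
manip.move_l([.44,.0725,.08],R(0),.15)
manip.move_l([.44,.0725,.02],R(0),.12)
manip.dwell(.1)
print(manip.current_force(),manip.current_ft_torque(),manip.current_time())
p,d=grab("top","top6");crop("top6",150,110,290,270,4,"c11")
grab("side","side6");crop("side6",185,90,325,220,4.5,"c12")
P=cloud("top",d).reshape(-1,3);q=P[(abs(P[:,0]-.44)<.03)&(P[:,1]>.05)&(P[:,1]<.3)&(P[:,2]>.012)&(P[:,2]<.08)]
for a in np.arange(.06,.28,.02):
    m=(q[:,1]>a)&(q[:,1]<a+.02);print(round(a,2),m.sum(),np.median(q[m],0) if m.any() else 0)
E
```

```text
0.04 3 0.10582339865454019
0.06 39 0.10264565194869896
0.08 38 0.10261186991276076
0.1 38 0.10317941157046401
0.12 37 0.10109413074280507
0.14 50 0.1027477613750687
0.16 48 0.10636105734678156
0.18 1 0.09773528959163108
[-0.0478  0.6482 -4.7825] [-0.3422  0.0547 -0.0092] 11.675
0.06 0 0
0.08 0 0
0.1 0 0
0.12 0 0
0.14 16 [0.4419 0.1564 0.032 ]
0.16 36 [0.4431 0.17   0.034 ]
0.18 42 [0.4426 0.1897 0.0331]
0.2 37 [0.4408 0.2103 0.0339]
0.22 51 [0.4432 0.2294 0.0382]
0.24 36 [0.4423 0.2468 0.0376]
0.26 0 0
0.28 0 0
```

View pics/c12.png

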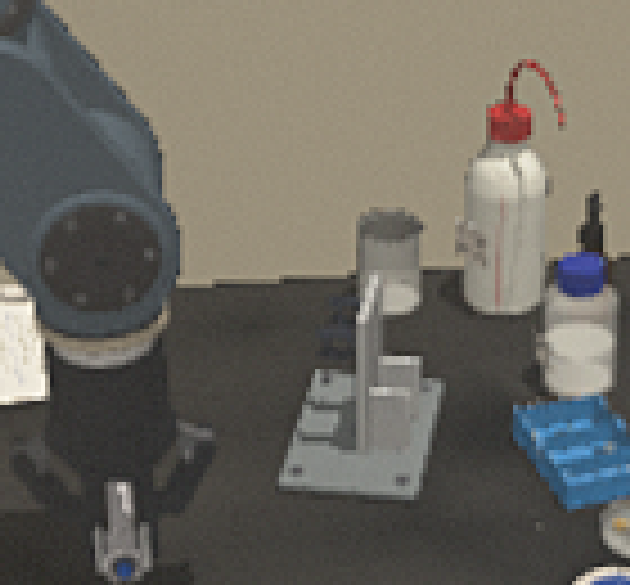

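View pics/c11.png

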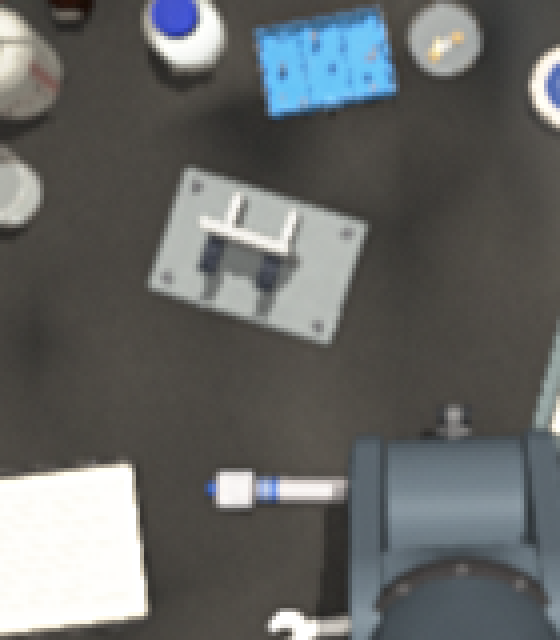

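```bash
python3 - <<'E'
from h import *
np.set_printoptions(precision=3,suppress=True)
f0=manip.current_force()[2]
for z in(.010,.0075,.006,.005,.004,.003):
    manip.move_l([.44,.0725,z],R(0),.04); f=manip.current_force();print(z,f,manip.current_ft_torque(),manip.current_ee_pos())
    if f[2]>f0+4: break
print(manip.current_time())
E
```

```text
0.01 [ 0.918 -0.422 -4.536] [-0.251  0.026 -0.013] [0.44  0.072 0.01 ]
0.0075 [-0.702  0.053 -3.606] [-0.36  -0.023  0.106] [0.44  0.072 0.007]
0.006 [-0.038 -0.507 -4.701] [-0.329 -0.016 -0.055] [0.44  0.073 0.006]
0.005 [ 0.362 -0.08  -3.512] [-0.21  -0.017 -0.003] [0.44  0.073 0.005]
0.004 [-0.436 -0.323  0.498] [-0.21   0.067  0.061] [0.44  0.072 0.004]
13.175
```

```bash
python3 - <<'E'
from h import *
np.set_printoptions(precision=4,suppress=True)
manip.move_l([.44,.0725,.0035],R(0),.04);print(manip.current_force())
manip.set_gripper(.6,60)
print(manip.current_force(),manip.current_grip_width())
manip.dwell(.3)
manip.move_l([.44,.0725,.10],R(0),.15)
manip.move_ptp([.40,-.12,.20],R(0))
p,d=grab("top","top7");crop("top7",150,110,390,270,3.3,"c13")
P=cloud("top",d)
np.save("pics/P7.npy",P)
print(colfit(P,.40,.48,.03,.29,.012,.035,skip=0))
print(manip.current_time())
for k in("column","column_end_a"): print(k,[(np.round(r["at"],3).tolist(),round(r["confidence"],2)) for r in manip.look_for("top",k)])
E
```

```text
[-3.3501 -0.8994 11.1834]
[-0.1864 -0.4768 -0.711 ] 0.5978053327834364
(array([0.4425, 0.1541]), array([-0.0132,  0.9999], dtype=float32), np.float32(90.758965), np.float64(0.20381473122415006), 375)
15.8417
column [([0.446, 0.154, 0.02], 0.74)]
column_end_a [([0.438, 0.153, 0.016], 0.55)]
```

View pics/c13.png

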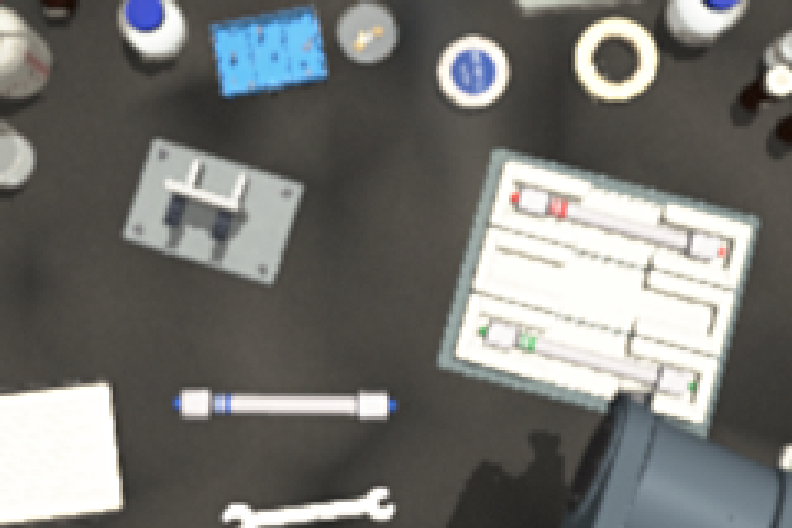

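```bash
python3 - <<'E'
from h import *
np.set_printoptions(precision=4,suppress=True)
c=manip.get_calibration("top");K=c["camera_matrix"];o=-c["R"].T@c["t"]
def unp(uv,z):
    r=np.c_[(uv[:,0]-K[0,2])/K[0,0],(uv[:,1]-K[1,2])/K[1,1],np.ones(len(uv))]@c["R"];return (o+r*((z-o[2])/r[:,2])[:,None])[:,:2]
for f in("top0","top4","top5"):
    im=cv2.imread(f"pics/{f}.png").min(2); m=np.zeros_like(im);m[150:250,275:385]=(im[150:250,275:385]>170)
    m=cv2.morphologyEx(m,cv2.MORPH_CLOSE,np.ones((9,9)))
    n,l,st,ce=cv2.connectedComponentsWithStats(m);k=1+np.argmax(st[1:,4]);m=(l==k).astype(np.uint8)
    cnt=max(cv2.findContours(m,0,cv2.CHAIN_APPROX_NONE)[0],key=len)[:,0].astype(float)
    X=unp(cnt,.031);r=cv2.minAreaRect((X*1000).astype(np.float32));v,u=np.nonzero(m);M=unp(np.c_[u,v].astype(float),.031)
    print(f,r,M.mean(0))
    P=cloud("top",np.load(f"pics/{f}.npy")).reshape(-1,3)
    q=P[(P[:,0]>.4)&(P[:,0]<.7)&(P[:,1]>-.29)&(P[:,1]<.01)&(P[:,2]>.018)&(P[:,2]<.05)]
    print(" depth",cv2.minAreaRect((q[:,:2]*1000).astype(np.float32)))
# column image-based in top7
im=cv2.imread("pics/top7.png").min(2);m=np.zeros_like(im);m[222:242,200:272]=im[222:242,200:272]>110
v,u=np.nonzero(m);X=unp(np.c_[u,v].astype(float),.016);print(cv2.minAreaRect((X*1000).astype(np.float32)),X.mean(0))
b=cv2.imread("pics/top7.png").astype(int);bb=np.zeros_like(m,bool);bb[222:242,195:280]=(b[:,:,0]-b[:,:,2]>50)[222:242,195:280]
v,u=np.nonzero(bb);X=unp(np.c_[u,v].astype(float),.014);print(X[np.argsort(X[:,1])])
E
```

```text
top0 ((553.5103759765625, -139.5269012451172), (238.90293884277344, 193.23851013183594), 76.15861511230469) [ 0.5525 -0.1396]
 depth ((554.5081176757812, -140.0239715576172), (237.15097045898438, 189.12730407714844), 76.19733428955078)
top4 ((553.3593139648438, -139.5643768310547), (238.7579345703125, 192.31092834472656), 76.15865325927734) [ 0.5524 -0.1397]
 depth ((554.0950927734375, -139.81857299804688), (237.3939666748047, 188.11436462402344), 76.19032287597656)
top5 ((553.3593139648438, -139.5643768310547), (238.7579345703125, 192.31092834472656), 76.15865325927734) [ 0.5524 -0.1397]
 depth ((554.2777709960938, -139.65185546875), (237.17982482910156, 188.61720275878906), 76.103759765625)
((442.58984375, 155.73997497558594), (27.575782775878906, 194.19808959960938), 1.2404375076293945) [0.4411 0.1553]
[[0.4401 0.0524]
 [0.4432 0.0524]
 [0.4463 0.0525]
 [0.437  0.0554]
 [0.4401 0.0555]
 [0.4431 0.0555]
 [0.4462 0.0556]
 [0.4431 0.0586]
 [0.4337 0.2065]
 [0.4368 0.2066]
 [0.4399 0.2067]
 [0.4429 0.2067]
 [0.446  0.2068]
 [0.4337 0.2096]
 [0.4367 0.2097]
 [0.4398 0.2097]
 [0.4429 0.2098]
 [0.4459 0.2099]
 [0.4366 0.2158]
 [0.4397 0.2159]
 [0.4427 0.216 ]
 [0.4458 0.2161]
 [0.4389 0.2529]
 [0.4419 0.253 ]
 [0.4357 0.2559]
 [0.4388 0.256 ]
 [0.4419 0.2561]
 [0.4449 0.2562]
 [0.4387 0.2591]
 [0.4418 0.2592]]
```

```bash
python3 - <<'E'
from h import *
np.set_printoptions(precision=4,suppress=True)
r=R(.013);p=[.440,.155]
manip.move_ptp([*p,.10],r); manip.set_gripper(.5,60)
manip.move_l([*p,.02],r,.15);manip.move_l([*p,.0035],r,.05)
print(manip.current_force(),manip.current_ee_pos())
manip.set_gripper(0,60)
print(manip.current_grip_width(),manip.current_force(),manip.current_ft_torque(),manip.current_ee_pos())
manip.move_l([*p,.05],r,.08)
manip.dwell(.15);print(manip.current_force(),manip.current_ft_torque(),manip.current_time())
grab("side","side8");crop("side8",150,130,320,310,3.3,"c14")
E
```

```text
[-0.7588 -0.5419  0.1988] [0.4399 0.155  0.0033]
0.16110940626668366 [-3.2405  0.1998  4.9594] [-0.104   0.2831 -0.0151] [0.4401 0.155  0.0039]
[-0.9075  0.2344 -3.8801] [ 0.0272 -0.0302 -0.012 ] 19.7417
```

View pics/c14.png

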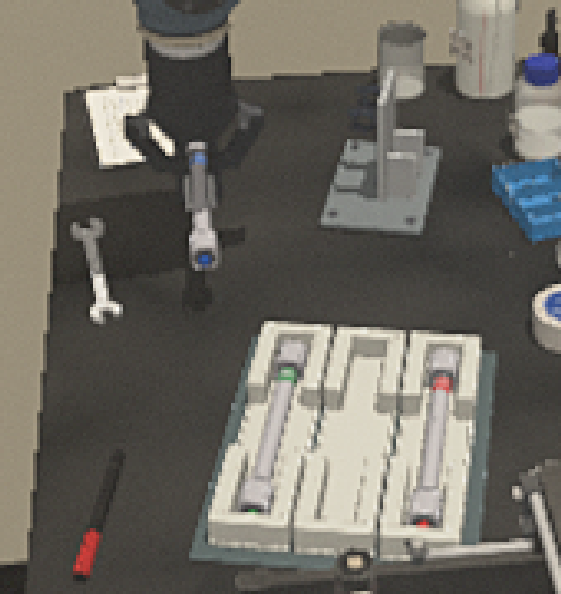

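```bash
cat >>h.py <<'E'
T=np.array([.5523,-.1397]);TY=np.radians(76.16)-np.pi/2
E
python3 - <<'E'
from h import *
np.set_printoptions(precision=4,suppress=True)
manip.move_l([.46,.05,.09],R(TY/2),.2)
manip.move_l([*T,.08],R(TY),.2)
manip.move_l([*T,.042],R(TY),.1);manip.dwell(.2)
print(manip.current_force(),manip.current_ft_torque(),manip.current_ee_pos(),manip.current_time())
grab("side","side9");crop("side9",200,210,310,310,5.5,"c15")
p,d=grab("top","top9");crop("top9",270,140,395,255,5,"c16")
E
```

```text
[ 0.2661 -0.0549 -3.7175] [-0.0153  0.0044  0.0154] [ 0.5527 -0.1398  0.0426] 22.45
```

View pics/c15.png

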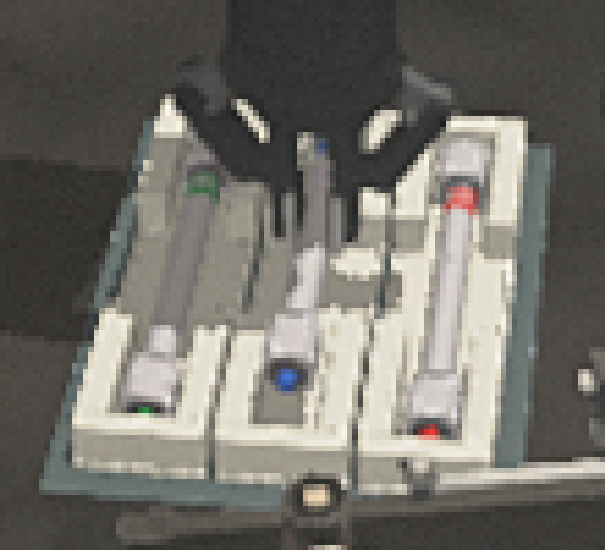

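View pics/c16.png

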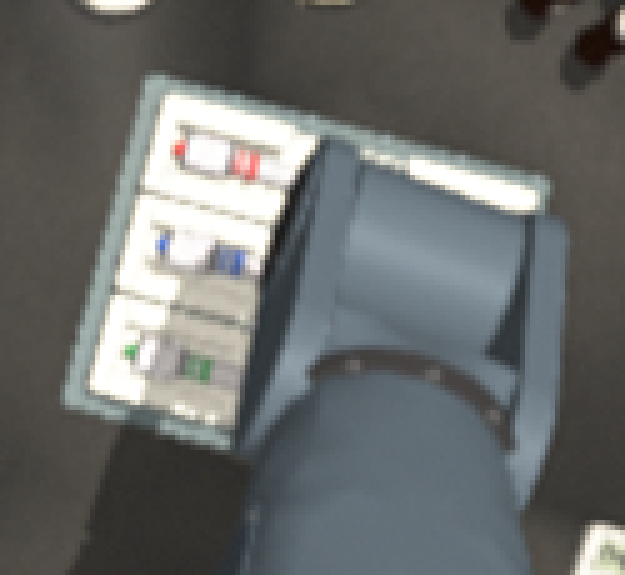

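```bash
python3 - <<'E'
from h import *
np.set_printoptions(precision=4,suppress=True)
c=manip.get_calibration("top");K=c["camera_matrix"];o=-c["R"].T@c["t"]
def unp(uv,z):
    r=np.c_[(uv[:,0]-K[0,2])/K[0,0],(uv[:,1]-K[1,2])/K[1,1],np.ones(len(uv))]@c["R"];return (o+r*((z-o[2])/r[:,2])[:,None])[:,:2]
im=cv2.imread("pics/top9.png").astype(int);B,G,Rr=im[:,:,0],im[:,:,1],im[:,:,2]
Tc=np.array([.5538,-.1397]); ey=np.array([-np.sin(TY),np.cos(TY)]);ex=np.array([ey[1],-ey[0]])
for n,m,z in(("red",(Rr-G>45)&(Rr-B>45),.021),("blue",(B-Rr>45),.053),("green",(G-Rr>35)&(G-B>25),.021)):
    mm=np.zeros_like(m);mm[150:240,285:330]=m[150:240,285:330];v,u=np.nonzero(mm)
    X=unp(np.c_[u,v].astype(float),z)-Tc; a=X@ex;b=X@ey; t=b>.088
    print(n,"plug: x",a[t].mean(),"y range",b[t].min(),b[t].max(),"| ring x",a[~t].mean(),"y",b[~t].min(),b[~t].max(),b[~t].mean())
# tray end edge in frame9 along tray mid line: outer/inner ends via brightness profile
for xo in(0,):
    for bb in np.arange(.085,.125,.002):
        Xw=np.r_[Tc+ex*xo+ey*bb,.031]; uv=proj("top",Xw)[0]; print(round(bb,3),im[int(round(uv[1])),int(round(uv[0]))],end=" ")
E
```

```text
red plug: x 0.06397538941580368 y range 0.09889652148481098 0.10346119740087675 | ring x 0.06389809153669765 y 0.05089676863038199 0.06662887293044041 0.058220157857999576
blue plug: x 0.0015973687863371083 y range 0.0964220526503272 0.10010112199069669 | ring x 0.0022897757780055467 y 0.04968108964730772 0.05474968793821677 0.05211418582213744
green plug: x -0.065324642526675 y range 0.09743610647030244 0.10118953539737464 | ring x -0.06520690088870858 y 0.04975558221295776 0.05349795083782022 0.05162660206487666
0.085 [252 252 253] 0.087 [253 254 255] 0.089 [251 254 255] 0.091 [251 254 255] 0.093 [209 179 171] 0.095 [209 179 171] 0.097 [194 118  89] 0.099 [212 182 175] 0.101 [212 182 175] 0.103 [250 255 255] 0.105 [248 254 255] 0.107 [248 254 255] 0.109 [251 254 254] 0.111 [254 255 255] 0.113 [254 255 255] 0.115 [255 255 255] 0.117 [255 255 255] 0.119 [189 206 210] 0.121 [155 160 149] 0.123 [155 160 149]
```

```bash
python3 - <<'E'
from h import *
np.set_printoptions(precision=4,suppress=True)
c=manip.get_calibration("side");K=c["camera_matrix"];o=-c["R"].T@c["t"]
def unp(uv,z):
    r=np.c_[(uv[:,0]-K[0,2])/K[0,0],(uv[:,1]-K[1,2])/K[1,1],np.ones(len(uv))]@c["R"];return (o+r*((z-o[2])/r[:,2])[:,None])[:,:2]
im=cv2.imread("pics/side9.png").astype(int);B,G,Rr=im[:,:,0],im[:,:,1],im[:,:,2]
t=manip.current_ee_pos()[:2]; ey=np.array([-np.sin(TY),np.cos(TY)]);ex=np.array([ey[1],-ey[0]])
for n,m,z in(("red",(Rr-G>45)&(Rr-B>45),.021),("blue",(B-Rr>45),.053),("green",(G-Rr>35)&(G-B>25),.021)):
    mm=np.zeros_like(m);mm[230:300,215:290]=m[230:300,215:290];v,u=np.nonzero(mm)
    X=unp(np.c_[u,v].astype(float),z)-t; a=X@ex;b=X@ey
    for lo,hi in((-.15,-.07),(.03,.08),(.08,.2)):
        k=(b>lo)&(b<hi)
        if k.any(): print(n,lo,k.sum(),"x",a[k].mean(),"y",b[k].mean(),b[k].min(),b[k].max())
# tray outline lines at top height (x=+-30 of middle tray gaps): dark gap columns
g=im.sum(2)
for bb in(-.06,-.075,-.09,-.1):
    xs=np.arange(-.11,.11,.001); uv=proj("side",np.c_[t+xs[:,None]*ex+bb*ey,np.full(len(xs),.031)])
    pr=cv2.remap(g.astype(np.float32),uv[:,0].astype(np.float32)[None],uv[:,1].astype(np.float32)[None],cv2.INTER_LINEAR)[0]
    print(bb,[(round(x*1000),int(p)) for x,p in zip(xs,pr) if abs(abs(x)-.032)<.007],)
    print("   outer",[(round(x*1000),int(p)) for x,p in zip(xs,pr) if abs(abs(x)-.094)<.006])
    print("   chan",[(round(x*1000),int(p)) for x,p in zip(xs,pr) if abs(x)<.025][::2])
E
```

```text
red -0.15 9 x 0.06249839567655821 y -0.09550399773262702 -0.09816289351890675 -0.09091779682957214
red 0.03 22 x 0.06361264021413043 y 0.06430947652943676 0.055556142407177 0.07205409228364372
blue -0.15 13 x -0.0005823691822100746 y -0.10053634976337086 -0.10610952427026285 -0.09550401332447232
blue 0.03 1 x -0.006208073400829971 y 0.05972889527796164 0.05972889527796164 0.05972889527796164
green -0.15 3 x -0.06647362064148055 y -0.09541518982867266 -0.09569712164149066 -0.0951332608095423
green 0.03 3 x -0.06737540446436767 y 0.05692253402494782 0.05661347654381157 0.05723158812177645
-0.06 [(-39, 678), (-38, 618), (-37, 561), (-36, 479), (-35, 393), (-34, 316), (-33, 430), (-32, 555), (-31, 626), (-30, 653), (-29, 678), (-28, 674), (-27, 669), (-26, 664), (25, 660), (26, 610), (27, 564), (28, 486), (29, 409), (30, 380), (31, 491), (32, 598), (33, 643), (34, 667), (35, 681), (36, 672), (37, 663), (38, 661)]
   outer [(-100, 178), (-99, 167), (-98, 246), (-97, 415), (-96, 598), (-95, 639), (-94, 667), (-93, 684), (-92, 674), (-91, 663), (-90, 659), (-89, 657), (88, 668), (89, 676), 
[... 2405 characters left out ...]
574), (28, 517), (29, 459), (30, 460), (31, 518), (32, 580), (33, 618), (34, 654), (35, 667), (36, 666), (37, 664), (38, 663)]
   outer [(-100, 305), (-99, 300), (-98, 296), (-97, 398), (-96, 523), (-95, 633), (-94, 655), (-93, 674), (-92, 674), (-91, 665), (-90, 658), (-89, 658), (88, 672), (89, 662), (90, 641), (91, 609), (92, 521), (93, 434), (94, 382), (95, 345), (96, 319), (97, 328), (98, 337), (99, 338)]
   chan [(-25, 662), (-23, 664), (-21, 681), (-19, 631), (-17, 502), (-15, 355), (-13, 373), (-11, 400), (-9, 411), (-7, 410), (-5, 409), (-3, 410), (-1, 408), (1, 406), (3, 397), (5, 393), (7, 504), (9, 621), (11, 564), (13, 520), (15, 612), (17, 661), (19, 661), (21, 663), (23, 668)]
```

The top and side cameras agree: the held column sits about 1.5–2.5 mm to +x of the empty middle tray's centre line. I'll shift it and lower it while watching the force.

```bash
python3 - <<'E'
from h import *
np.set_printoptions(precision=4,suppress=True)
p=[.5507,-.1387]
manip.move_l([*p,.042],R(TY),.05);manip.dwell(.1);f0=manip.current_force()
print(f0,manip.current_ee_pos())
for z in(.034,.028,.024,.02,.017,.0145,.013,.012,.011,.0105,.010):
    manip.move_l([*p,z],R(TY),.05);f=manip.current_force();print(z,f-f0,manip.current_ft_torque(),manip.current_ee_pos())
    if np.linalg.norm(f-f0)>6: break
print(manip.current_time())
E
```

```text
[ 0.1153  0.3877 -3.7936] [ 0.5507 -0.1387  0.0421]
0.034 [ 0.2056 -0.7796  0.6109] [ 0.0575 -0.0221  0.0079] [ 0.5504 -0.1386  0.0334]
0.028 [-0.5389 -0.5058  0.1699] [ 0.0201 -0.0421  0.0404] [ 0.5505 -0.1386  0.0276]
0.024 [-0.2614 -0.5881  0.9668] [ 0.0213 -0.0262  0.0152] [ 0.5505 -0.1387  0.0238]
0.02 [-0.0702 -0.3435  0.1799] [-0.0064  0.0505 -0.0157] [ 0.5505 -0.1387  0.0197]
0.017 [-0.6661 -1.1876 -0.4631] [ 0.0016  0.0056 -0.0059] [ 0.5506 -0.1387  0.0168]
0.0145 [0.7035 0.8188 0.4054] [ 0.0001 -0.0411 -0.0216] [ 0.5506 -0.1387  0.0143]
0.013 [-0.4138 -0.3773 -0.1581] [-0.0263 -0.0208 -0.0373] [ 0.5506 -0.1387  0.0129]
0.012 [-0.1239 -1.0506 -0.2777] [ 0.0134 -0.0268  0.0337] [ 0.5506 -0.1387  0.0119]
0.011 [-0.3669 -0.4675  0.3188] [0.0233 0.0055 0.0086] [ 0.5507 -0.1387  0.011 ]
0.0105 [-3.7065  0.7688  8.3163] [ 0.1575  0.5407 -0.0199] [ 0.5507 -0.1387  0.0109]
25.475
```

It went down freely and touched at exactly the seated height. Releasing and checking.

```bash
python3 - <<'E'
from h import *
np.set_printoptions(precision=4,suppress=True)
p=[.5507,-.1387]
manip.set_gripper(.42,40);print(manip.current_force(),manip.current_grip_width())
manip.dwell(.2)
manip.move_l([*p,.12],R(TY),.12)
manip.move_l([.40,.12,.22],R(0),.3);manip.dwell(.2)
p,d=grab("top","top10");crop("top10",270,140,395,255,5,"c17")
grab("side","side10");crop("side10",200,210,310,310,5.5,"c18")
P=cloud("top",d).reshape(-1,3)
c=manip.get_calibration("top");K=c["camera_matrix"];o=-c["R"].T@c["t"]
def unp(uv,z):
    r=np.c_[(uv[:,0]-K[0,2])/K[0,0],(uv[:,1]-K[1,2])/K[1,1],np.ones(len(uv))]@c["R"];return (o+r*((z-o[2])/r[:,2])[:,None])[:,:2]
im=p[:,:,::-1].astype(int);B,G,Rr=im[:,:,0],im[:,:,1],im[:,:,2]
Tc=np.array([.5538,-.1397]); ey=np.array([-np.sin(TY),np.cos(TY)]);ex=np.array([ey[1],-ey[0]])
for n,m in(("red",(Rr-G>45)&(Rr-B>45)),("blue",(B-Rr>45)),("green",(G-Rr>35)&(G-B>25))):
    mm=np.zeros_like(m);mm[150:245,285:385]=m[150:245,285:385];v,u=np.nonzero(mm)
    X=unp(np.c_[u,v].astype(float),.021)-Tc; a=X@ex;b=X@ey
    for k,s in((b>.088,"+"),(b<-.088,"-"),(abs(b)<.088,"ring")):
        if k.any(): print(n,s,k.sum(),"x",a[k].mean(),"y",b[k].min(),b[k].max())
for sgn in(-1,0,1):
    X=P[:,:2]-Tc; a=X@ex-.064*sgn;b=X@ey
    print("tube z",sgn,[np.median(P[(abs(a)<.004)&(abs(b-s)<.012),2]) for s in(-.082,-.05,-.02,.02,.05,.082)])
print(manip.current_time(),manip.current_force())
E
```

```text
[-0.6916  0.375   0.2839] 0.4186147473536353
red + 6 x 0.06397538941580368 y 0.09889652148481098 0.10346119740087675
red - 6 x 0.06369221648592817 y -0.10161588180377848 -0.09565012721433008
red ring 23 x 0.06360092038479756 y 0.05089676863038199 0.06662887293044041
blue + 4 x -0.0016411217139547887 y 0.09816388428591188 0.1019299307539776
blue - 4 x -0.0019460188034719074 y -0.10242750008124456 -0.09870817096896807
blue ring 14 x -0.0023891046716671277 y 0.05032427826373924 0.06302271192867868
green + 4 x -0.065324642526675 y 0.09743610647030244 0.10118953539737464
green - 2 x -0.06502653501937408 y -0.1024898445967896 -0.10174595861048419
green ring 11 x -0.06534724357009555 y 0.04898469409896315 0.060213402929070944
tube z -1 [np.float64(0.032642271932735285), np.float64(0.025962281892857392), np.float64(0.027178772989369045), np.float64(0.02703596602643675), np.float64(0.027130793711606774), np.float64(0.03167123689835623)]
tube z 0 [np.float64(0.03009154871523027), np.float64(0.02789597354665974), np.float64(0.026837390657415926), np.float64(0.026697224253582372), np.float64(0.027037754343088628), np.float64(0.031236619840172123)]
tube z 1 [np.float64(0.031270546320780045), np.float64(0.025672158117016737), np.float64(0.02619499169167566), np.float64(0.027077021801871628), np.float64(0.026796901079282794), np.float64(0.031705314064466736)]
28.575 [-0.0332 -0.0034  0.1723]
```

View pics/c17.png

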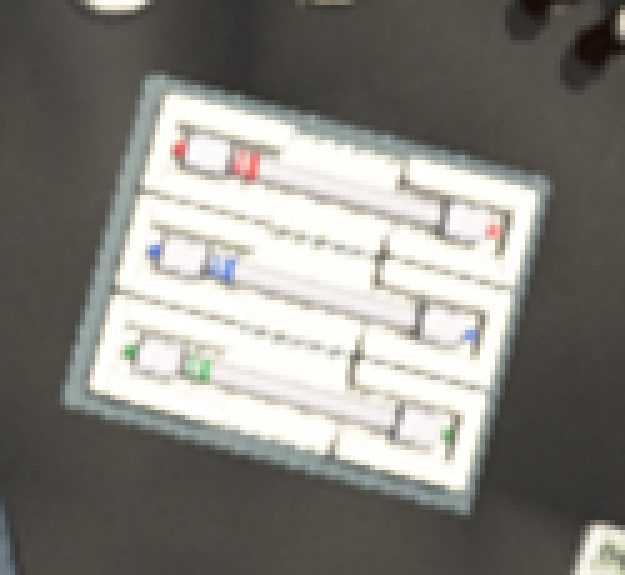

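View pics/c18.png

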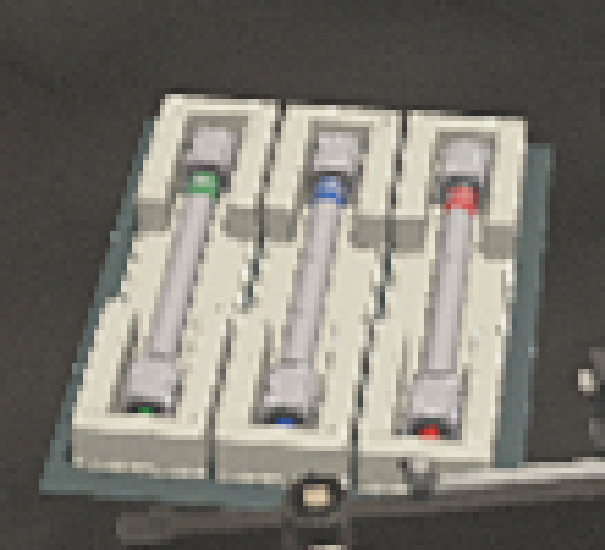

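```bash
python3 - <<'E'
from bench import manip
print(manip.sign_off(),manip.current_time())
E
```

```text
the job is handed in; nothing more can be done
the job is handed in; nothing more can be done
```

The blue-plugged column is lying in the middle tray, the empty one, let go and with the arm clear. I handed the job in at about 29 s; no verdict is reported.

- **Out of the clips:** I gripped the column by end b and swung it out 0.6 rad about the far clip. The outside force stayed near 11 N at most, and I then drew it off along the stand's -x.
- **Grip change:** I laid it on the bare worktop around (0.44, 0.155), touching down gently before letting go, and picked it up by the middle.
- **Into the tray:** It went down with no sideways contact and touched the floor exactly at seated height.

**Last checks:**
- **Position:** The top camera puts the column 1–2 mm off the tray's middle line and within about 1 mm along it. It is parallel to the tray within the measuring noise.
- **Height:** It matches the two stored columns.
- **Stored columns:** The red one read the same before and after the placing. For the green one only its visible end could be compared, and that had not moved.
- **Septa tin and tape roll:** The arm did not go near them. I did not re-measure them at the end.

**Disagreement:** The top camera read about 2–3 mm too far in +x compared with the arm. I corrected for this before lowering by comparing the column and the tray in the same pictures.

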